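# Sort two flat stones into trays by shape

## Task

Two flat polished stones, one round and one oblong, lie on the white sheet between two shallow trays, and each tray already holds one stone. Pick up each loose stone and lay it flat on the floor of the tray that holds the stone of the same shape, beside that stone and not on top of it. Set them down gently, without dropping them, and leave the stones already in the trays and the instruments on the desk where they are.

Things in the scene. Friction and masses are not known exactly. Their poses are not given: they have to be found in the camera images.
- disc: Polished reddish-brown stone, 8 mm thick. The loose round one: a disc 34 mm in diameter, lying flat on the sheet. Origin at its centre (mid thickness), z is the disc's axis.
- slab: Polished reddish-brown stone, 8 mm thick. The loose oblong one: a rectangle 50 mm along its x by 28 mm along its y, lying flat on the sheet. Origin at its centre (mid thickness), z up.
- tray_left: Shallow grey sorting tray fixed to the desk, outside 180 x 110 mm, long side along its x, walls 5 mm thick with rims 12 mm above the desk, inside 170 x 100 mm, inner floor 5 mm above the desk. Origin at the centre of its underside on the desk, z up. The stone already in it lies in the +x half (centred 30 to 50 mm from the middle); the -x half is empty. This one stands on the robot's left (+y).
- tray_right: Shallow grey sorting tray fixed to the desk, outside 180 x 110 mm, long side along its x, walls 5 mm thick with rims 12 mm above the desk, inside 170 x 100 mm, inner floor 5 mm above the desk. Origin at the centre of its underside on the desk, z up. The stone already in it lies in the +x half (centred 30 to 50 mm from the middle); the -x half is empty. This one stands on the robot's right (-y).
- sorted_disc: Polished reddish-brown stone, 8 mm thick. A disc just like the loose one, lying flat in one of the two trays, which one varies. Origin at its centre (mid thickness). Not to be moved.
- sorted_slab: Polished reddish-brown stone, 8 mm thick. A rectangle just like the loose one, lying flat in the other tray. Origin at its centre, x along its long side. Not to be moved.
- gauge: Bystander: black dial gauge lying on its back, dial 60 mm in diameter and 23 mm high, with a steel jaw arm that reaches 87 mm from the dial's centre along its x. Origin under the dial's centre.
- loupe: Bystander: black loupe, eyepiece 32 mm in diameter and 25 mm high, with its dark steel case reaching 48 mm along its x, 18 mm wide. Origin under the eyepiece's centre.
- tweezers: Bystander: steel tweezers, 120 mm along their x, 15 mm wide, 7 mm high. Origin under their middle.
Things that resemble listed ones, but are neither listed nor needed, are in the scene too. What is shaped like the slab but green, orange or turquoise is not meant.

How it is judged:
At the end, for the whole second after the job is handed in: Each loose stone lies in the tray holding the sorted stone of its shape: centre inside the tray and under 12 mm above the desk (on the floor, on top of nothing), flat within 0.12 rad, slower than 20 mm/s, released. The sorted stones still lie in their trays (((x of disc in the frame of tray_left between -0.085 and 0.085 m and y of disc in the frame of tray_left between -0.05 and 0.05 m and z of each of disc, sorted_disc in the frame of tray_left below 0.012 m and x of sorted_disc in the frame of tray_left between -0.085 and 0.085 m and y of sorted_disc in the frame of tray_left between -0.05 and 0.05 m) or (x of disc in the frame of tray_right between -0.085 and 0.085 m and y of disc in the frame of tray_right between -0.05 and 0.05 m and z of each of disc, sorted_disc in the frame of tray_right below 0.012 m and x of sorted_disc in the frame of tray_right between -0.085 and 0.085 m and y of sorted_disc in the frame of tray_right between -0.05 and 0.05 m)) and angle between the z axis of each of disc, slab and the z axis of tray_left, either way round below 0.12 rad and linear speed of each of disc, slab below 0.02 m/s and contact force between each of disc, slab and the fingers below 0.1 N and ((x of slab in the frame of tray_left between -0.085 and 0.085 m and y of slab in the frame of tray_left between -0.05 and 0.05 m and z of each of slab, sorted_slab in the frame of tray_left below 0.012 m and x of sorted_slab in the frame of tray_left between -0.085 and 0.085 m and y of sorted_slab in the frame of tray_left between -0.05 and 0.05 m) or (x of slab in the frame of tray_right between -0.085 and 0.085 m and y of slab in the frame of tray_right between -0.05 and 0.05 m and z of each of slab, sorted_slab in the frame of tray_right below 0.012 m and x of sorted_slab in the frame of tray_right between -0.085 and 0.085 m and y of sorted_slab in the frame of tray_right between -0.05 and 0.05 m))); the robot touches nothing.
It fails at once if the round stone is dropped (falls freely faster than 0.7 m/s, as from more than about 25 mm) (linear speed of disc above 0.7 m/s and contact force between disc and the fingers below 0.05 N).
It fails at once if the oblong stone is dropped (falls freely faster than 0.7 m/s, as from more than about 25 mm) (linear speed of slab above 0.7 m/s and contact force between slab and the fingers below 0.05 N).
It fails at once if a stone already in a tray is moved more than 20 mm (distance of any of sorted_disc, sorted_slab from where it was at the start of the episode above 0.02 m).
It fails at once if the dial gauge, loupe or tweezers are moved more than 20 mm (distance of any of gauge, loupe, tweezers from where it was at the start of the episode above 0.02 m).
It also fails if it takes over 54 s, if anything falls off the work surface, if the arm or the gripper's body presses on something with over 40 N, if the wrist force passes 120 N, or if a joint passes its speed limit or range.

## Robot

A 6-joint arm with a two-finger parallel gripper is mounted at the origin on the work surface. World frame = base frame: x ahead of the robot, y to its left, z up, the work surface at z = 0. Lengths are in m, angles in rad, forces in N, time in s.
With the tool pointing down it reaches from about 0.35 to 0.975 m from the base axis. Payload 17.4 kg.
Tool frame: the origin (TCP) lies on the centre line of the jaws, within the pads' length; the fingertips stand 8 mm ahead of it and the grasp point (between the pads) lies 11 mm behind it; z points along the fingers, y is the line along which they close (so a half turn about z gives the same grasp; the last joint's range is limited). The gripper opens to 85 mm and grips with 20 to 120 N. Pads are 22 mm wide; open, the fingers measure 114 mm over their backs; the gripper's body (76 mm by 85 mm) begins 54 mm behind the grasp point. The pads swing forward as they close: fully open they stand 13 mm farther back than shut.
Start: joints at [1.077, 0.116, 1.442, -0, 1.584, -0.038], TCP at [0.297, 0.606, 0.239] pointing down, gripper open.
Joint ranges: [-2.83, 2.83], [-0.83, 2.19], [0.07, 2.5], [-1.14, 4.28], [0.01, 3], [-2.97, 2.97]. Speed limits (rad/s): [1.89, 1.89, 2.22, 3.14, 3.14, 3.14].

## Interface

Orientations are given as a unit quaternion [x, y, z, w].
In Python, from plant import status, optics, robot gives the robot as it stands. The module is installed in compiled form; this text tells all that it offers.
- The arm moves only by the tool move_arm, never from a script. Its argument "increments" is a list that holds one entry, the list of rows, each a list of 7 numbers: the shift along the world's x, y, z in units of 25 mm (1.0 is 25 mm), then the turn, a rotation vector about the world's x, y, z in rad, then the opening, from 0 (shut) to 1 (fully open). A call has 1 to 12 rows; each row is the pose to reach, as a shift and turn from the pose commanded when the call began; what a row does not reach only later rows make up. A row lasts 1/10 s, in which the tool goes at most 50 mm and 8.59 degrees, less where a joint would pass 70% of its speed; a pose out of reach is approached as far as the arm can. A call with a gripper value outside its range is refused whole. The fingers move at their own pace and stop on an object; the grip force is fixed at half the most. Time passes only in rows, so rows that repeat a pose let the fingers close. It gives the time, the measured TCP pose, the force, the opening and the grip force at its end, in the units of the state.
- status.observe(): the state, without advancing time (a new reading comes with each control period).
- optics.capture(name): name is "scene" or "top" or "wrist"; returns (picture, depth): 400x640x3 uint8, red, green, blue; 400x640 float32, m along the optical axis (not along the pixel's ray), 0 where there is no reading.
- optics.get_calibration(name): a dict with "camera_matrix" (3x3 intrinsics, pixels), "pose" (4x4, takes a point from camera to world coordinates). Camera axes: x right, y down, z forward; pixel columns grow to the right and rows downward; lengths in m; the calibration is good to about 2 mm. A picture is of the moment at which its call begins: read the wrist's pose just before it. get_calibration takes no time and is no camera call; for the wrist camera it gives the pose at the moment of the call.
- robot.close_job(): hands the job in; it is judged then, once.
The state is a dict: "clock": time; "joints": joint angles; "joint_velocities": joint speeds; "tau": joint torques, N m; "ee_pos": TCP position; "tool_rot": TCP orientation; "force": force on the tool from outside, world axes, zero at the start; "torque": the same for the moment, N m; "finger_gap": finger opening in m; "finger_force": force on a finger pad.
Only numpy, scipy, OpenCV 4.12 (cv2) and the standard library are available. Lean on these libraries where they do the work, as an engineer would, in place of code of your own. Each camera call takes 0.05 s, during which the arm holds its last target. There are 200 camera calls.

## Working session

There is one attempt and no reset: what is moved stays moved. The work goes in short steps, Python scripts to look and compute and a tool call to move; the robot and the scene stay as the last step left them, time stands still between calls to the robot, and variables do not carry over. Pictures are saved under pics/ and viewed, at most 10 in all, crops included, and the job is handed in when it is done.

Besides the shell and the picture viewer there is one more tool, called after "Emit:" as a command line: name --argument value ..., lists and objects as JSON in quotes. move_arm: Moves the arm, as the interface text tells. Its arguments: {"type":"object","properties":{"increments":{"type":"array"}},"required":["increments"]}

```bash
mkdir -p pics; cat > h.py <<'E'
import numpy as np, cv2
from plant import status, optics, robot
def snap(n,f):
    p,d=optics.capture(n); c=optics.get_calibration(n)
    np.savez(''+f+'.npz',p=p,d=d,K=c['camera_matrix'],T=c['pose'])
    cv2.imwrite('pics/'+f+'.png',p[:,:,::-1]); return p,d
def load(f):
    z=np.load(''+f+'.npz'); return z['p'],z['d'],z['K'],z['T']
def w(f,u,v,zp=None):
    p,d,K,T=load(f)
    r=T[:3,:3]@np.linalg.solve(K,[u,v,1.]); t=T[:3,3]
    s=d[int(v),int(u)] if zp is None else (zp-t[2])/r[2]
    return t+s*r
E
python3 - <<'E'
from h import *
print(status.observe())
snap('top','top1');snap('scene','sc1')
E
```

```text
{'clock': 0.0, 'joints': array([ 1.07720058e+00,  1.16466351e-01,  1.44230301e+00, -8.03465895e-06,
        1.58395679e+00, -3.77950543e-02]), 'joint_velocities': array([ 0.00019192, -0.00067272, -0.00177047, -0.00075252, -0.00083854,
       -0.0010338 ]), 'tau': array([ 2.53506252e-03, -7.31959891e+01, -6.32520032e+01,  1.13232152e-04,
        6.12136762e-03,  2.21297677e-05]), 'ee_pos': array([0.29704194, 0.60592227, 0.23855196]), 'tool_rot': array([ 2.25932672e-01,  9.74142755e-01, -5.47914605e-04, -1.44940530e-04]), 'force': array([ 0.3677148 ,  0.40941184, -0.18919967]), 'torque': array([-0.02263469, -0.01758496, -0.01967199]), 'finger_force': 0.0, 'finger_gap': 0.08544157975234458}
```

View pics/top1.png

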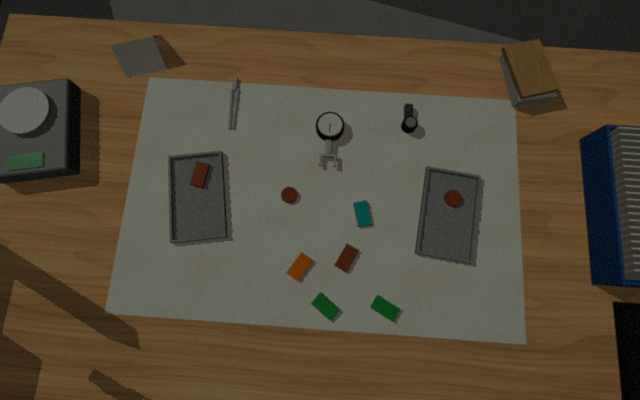

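Left tray (px 198,197) holds a slab-shaped stone at (200,175). Right tray (448,215) holds a round one at (453,199). The loose round stone is at (289,195). The slab candidates are brown at (346,258), orange at (299,267), turquoise at (363,214), and green at (325,306) and (385,308). The brown one fits by colour, and I'll confirm that in a crop.

```bash
python3 - <<'E'
from h import *
p,d,K,T=load('top1')
c=p[150:330,160:490,::-1]; cv2.imwrite('pics/c1.png',cv2.convertScaleAbs(cv2.resize(c,None,fx=2.4,fy=2.4,interpolation=cv2.INTER_CUBIC),alpha=1.6))
hsv=cv2.cvtColor(p,cv2.COLOR_RGB2HSV)
m=(((hsv[...,0]<9)|(hsv[...,0]>172))&(hsv[...,1]>110)&(hsv[...,2]>50)).astype(np.uint8)
m[:, :150]=0;m[:, 500:]=0;m[:110]=0
n,l,s,ce=cv2.connectedComponentsWithStats(m)
for i in range(1,n):
  if s[i,4]<60: continue
  vv,uu=np.nonzero(l==i)
  P=np.array([w('top1',u,v,.008)[:2]*1000 for u,v in zip(uu,vv)],np.float32)
  print(ce[i],s[i,4],P.mean(0),cv2.minAreaRect(P),p[l==i].mean(0),w('top1',*ce[i]))
for n,px in dict(L=[(169,155),(222,152),(228,240),(172,243)],R=[(429,168),(480,174),(473,263),(417,256)],G=[(330,126),(322,163),(335,165)],lo=[(409,125),(408,106)],tw=[(236,80),(233,127)],turq=[(363,214)],orange=[(299,267)]).items():
  print(n,[w('top1',u,v,.012)[:2].round(3).tolist() for u,v in px])
E
```

```text
L [[0.63, 0.322], [0.644, 0.214], [0.464, 0.179], [0.45, 0.288]]
R [[0.639, -0.214], [0.634, -0.318], [0.453, -0.3], [0.458, -0.192]]
G [[0.717, -0.005], [0.635, 0.006], [0.632, -0.021]]
lo [[0.731, -0.171], [0.774, -0.168]]
tw [[0.81, 0.205], [0.701, 0.198]]
turq [[0.534, -0.083]]
orange [[0.421, 0.036]]
```

View pics/c1.png

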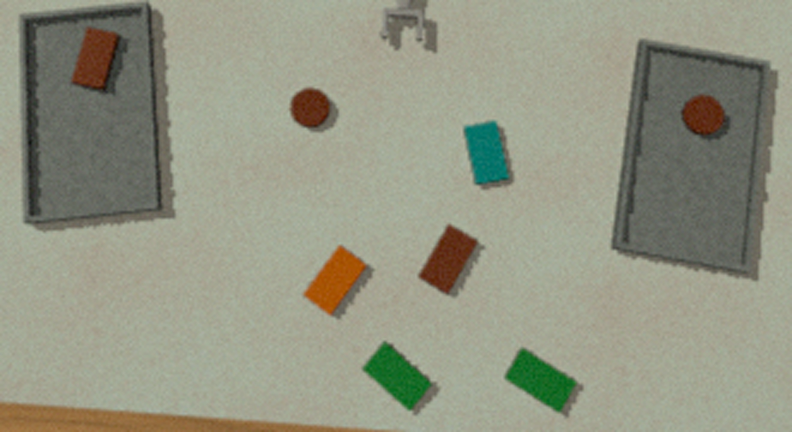

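The crop confirms it. The brown rectangle at crop (448,259) is the loose slab and the brown round at (310,107) is the loose disc. The left tray holds the slab and the right tray the disc, each with its near half empty. The colour mask found nothing, so I'll fix it.

```bash
python3 - <<'E'
from h import *
p,d,K,T=load('top1')
f=cv2.GaussianBlur(p,(3,3),0).astype(int)
m=((f[...,0]>1.8*f[...,1])&(f[...,0]<150)&(f[...,1]<1.7*f[...,2]+8)).astype(np.uint8)
m[:, :150]=0;m[:, 500:]=0;m[:150]=0
print(p[258,346],p[267,299],p[195,289])
n,l,s,ce=cv2.connectedComponentsWithStats(m)
for i in range(1,n):
  if s[i,4]<60: continue
  vv,uu=np.nonzero(l==i)
  P=np.array([w('top1',u,v,.008)[:2]*1000 for u,v in zip(uu,vv)],np.float32)
  print(ce[i].round(1),s[i,4],P.mean(0),cv2.minAreaRect(P),w('top1',*ce[i]).round(3))
E
```

```text
[61 29 13] [106  52   7] [59 26 10]
[199.6 174.3] 266 [594.4485  254.88857] ((594.725341796875, 254.61361694335938), (25.81307601928711, 46.82295227050781), 80.20323181152344) [0.592 0.252 0.015]
[289.1 195.1] 120 [563.4425   67.72492] ((564.7128295898438, 67.01937103271484), (27.249984741210938, 26.370243072509766), 5.27995491027832) [0.563 0.068 0.01 ]
[452.8 197.6] 137 [ 581.1713  -263.50845] ((581.0364379882812, -263.28997802734375), (29.450212478637695, 30.166521072387695), 46.1052360534668) [ 0.579 -0.261  0.014]
[346.5 257.8] 245 [445.81284 -55.39274] ((446.0348205566406, -55.354305267333984), (23.201528549194336, 44.94580078125), 63.55548095703125) [ 0.446 -0.055  0.007]
```

Emit:
move_arm --increments '[[[6,-26.4,-3.6,0,0,0,0.65],[6,-26.4,-3.6,0,0,0,0.65],[6,-26.4,-3.6,0,0,0,0.65],[6,-26.4,-3.6,0,0,0,0.65],[6,-26.4,-3.6,0,0,0,0.65],[6,-26.4,-3.6,0,0,0,0.65],[6,-26.4,-3.6,0,0,0,0.65],[6,-26.4,-3.6,0,0,0,0.65],[6,-26.4,-3.6,0,0,0,0.65],[6,-26.4,-3.6,0,0,0,0.65],[6,-26.4,-3.6,0,0,0,0.65],[6,-26.4,-3.6,0,0,0,0.65]]]'

```text
clock: 1.3
ee_pos: [0.4288, 0.0241, 0.16]
tool_rot: [0.226, 0.974, 0.0, 0.0]
force: [0.5, 0.6, 0.2]
finger_gap: 0.0558
finger_force: 0.0
```

Emit:
move_arm --increments '[[[0.6,-3.0,-0.4,0,0,0,0.65],[0.6,-3.0,-0.4,0,0,0,0.65],[0.6,-3.0,-0.4,0,0,0,0.65],[0.6,-3.0,-0.4,0,0,0,0.65]]]'

```text
clock: 1.7
ee_pos: [0.4437, -0.0491, 0.1499]
tool_rot: [0.227, 0.974, 0.0, -0.0]
force: [-0.1, 1.2, -0.2]
finger_gap: 0.0553
finger_force: 0.0
```

```bash
python3 - <<'E'
from h import *
snap('wrist','w1')
s=status.observe();print(s['ee_pos'],s['clock'])
p,d,K,T=load('w1'); print(T.round(3))
pr=np.linalg.inv(T)@np.r_[s['ee_pos'],1]; print('tcp px',K@pr[:3]/pr[2])
E
```

```text
[ 0.44380775 -0.04850417  0.15011069] 1.75
[[ 0.44   0.86   0.259  0.377]
 [ 0.898 -0.422 -0.127 -0.016]
 [ 0.     0.288 -0.957  0.286]
 [ 0.     0.     0.     1.   ]]
tcp px [316.93204931 260.02730071   1.        ]
```

View pics/w1.png

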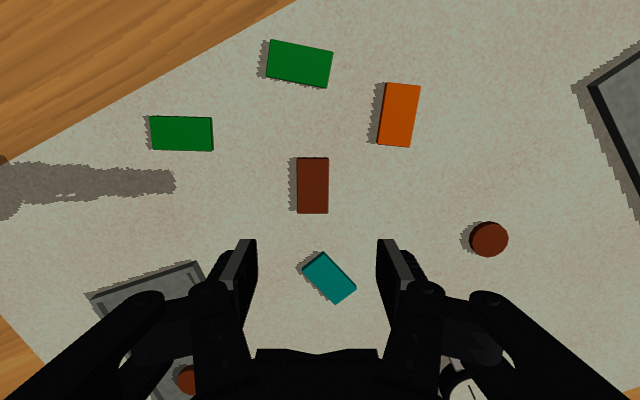

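The brown slab is at (297–328, 158–213), squared up with the jaws. The disc's top is at about (490,237), and the turquoise slab sits at (329,278), below the TCP's pixel.

```bash
python3 - <<'E'
from h import *
for n,px in dict(slab=[(297,158),(328,158),(328,213),(297,213)],disc=[(490,238)],turq=[(329,278)],orange=[(401,115)]).items():
  P=np.array([w('w1',*q,.008) for q in px]); print(n,P.mean(0).round(4),P.round(4)[:,:2].tolist())
print(status.observe()['ee_pos'])
E
```

```text
slab [ 0.4468 -0.054   0.008 ] [[0.4185, -0.0548], [0.4302, -0.031], [0.4754, -0.0526], [0.4631, -0.0776]]
disc [0.5632 0.0707 0.008 ] [[0.5632, 0.0707]]
turq [ 0.5356 -0.0803  0.008 ] [[0.5356, -0.0803]]
orange [0.4243 0.0384 0.008 ] [[0.4243, 0.0384]]
[ 0.44380775 -0.04850417  0.15011069]
```

Emit:
move_arm --increments '[[[0.12,-0.22,-2,0,0,0,0.65],[0.12,-0.22,-3.6,0,0,0,0.65],[0.12,-0.22,-4.6,0,0,0,0.65],[0.12,-0.22,-5.2,0,0,0,0.65],[0.12,-0.22,-5.5,0,0,0,0.6],[0.12,-0.22,-5.6,0,0,0,0.55],[0.12,-0.22,-5.6,0,0,0,0.5],[0.12,-0.22,-5.6,0,0,0,0.5]]]'

```text
clock: 2.55
ee_pos: [0.4475, -0.0542, 0.0112]
tool_rot: [0.226, 0.974, 0.0, 0.001]
force: [-0.6, 0.6, -0.4]
finger_gap: 0.0427
finger_force: 0.0
```

Emit:
move_arm --increments '[[[0,0,-0.07,0,0,0,0.45],[0,0,-0.07,0,0,0,0.2],[0,0,-0.07,0,0,0,0.2],[0,0,-0.07,0,0,0,0.2],[0,0,-0.07,0,0,0,0.2],[0,0,-0.07,0,0,0,0.2]]]'

```text
clock: 3.15
ee_pos: [0.4473, -0.0545, 0.0091]
tool_rot: [0.226, 0.974, 0.0, 0.0]
force: [-1.1, 0.2, 5.3]
finger_gap: 0.0259
finger_force: 59.6
```

Emit:
move_arm --increments '[[[0,0,0.5,0,0,0,0.2],[0,0,1.2,0,0,0,0.2],[0,0,2.4,0,0,0,0.2],[0.3,1.5,2.4,0,0,0,0.2],[0.6,3,2.4,0,0,0,0.2],[1,4.8,2.4,0,0,0,0.2],[1.4,6.6,2.4,0,0,0,0.2],[1.8,8.4,2.4,0,0,0,0.2],[2.1,10.2,2.4,0,0,0,0.2],[2.3,11.4,2.4,0,0,0,0.2],[2.36,11.9,2.4,0,0,0,0.2],[2.36,11.9,2.4,0,0,0,0.2]]]'

```text
clock: 4.35
ee_pos: [0.5059, 0.2441, 0.0689]
tool_rot: [0.225, 0.974, -0.0, -0.0]
force: [0.6, 0.2, 0.4]
finger_gap: 0.0256
finger_force: 59.1
```

```bash
python3 - <<'E'
from h import *
snap('wrist','w2'); s=status.observe();print(s['ee_pos'],s['finger_gap'],s['finger_force'],s['force'])
E
```

```text
[0.50582147 0.24299368 0.06875606] 0.025774907377720008 59.12882387638092 [-0.42863729 -0.38458491 -0.77407907]
```

View pics/w2.png

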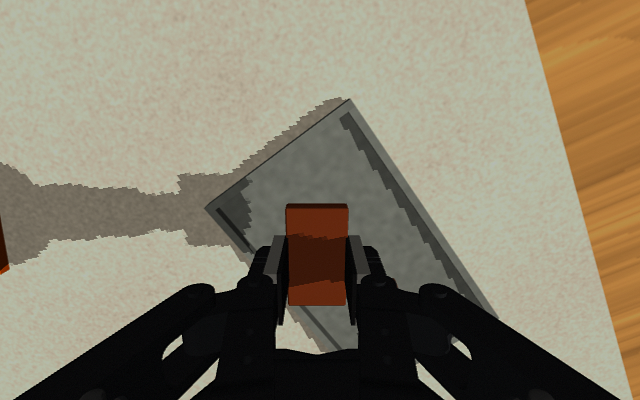

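The slab is held level at (317,255). The tray's near wall runs from (350,99) to (207,208).

```bash
python3 - <<'E'
from h import *
a,b=[w('w2',*q,.012)[:2] for q in [(350,99),(207,208)]]
c=w('w2',497,317,.012)[:2]
print(a,b,c,np.linalg.norm(a-b),np.degrees(np.arctan2(*(a-b)[::-1])),np.degrees(np.arctan2(*(c-a)[::-1])))
u=(a-b)/np.linalg.norm(a-b); v=np.array([u[1],-u[0]])
print('slab from near-outer edge/from mid', (np.array([.5058,.243])-(a+b)/2)@v,(np.array([.5058,.243])-(a+b)/2)@u)
E
```

```text
[0.45106672 0.29052264] [0.47142733 0.18410419] [0.62742629 0.32184392] 0.1083486977219215 100.83127190181035 10.07066693770733
slab from near-outer edge/from mid 0.04482786447818227 -0.0027870010385678
```

Emit:
move_arm --increments '[[[0.1,0.1,-0.8,0,0,0,0.2],[0.1,0.1,-1.5,0,0,0,0.2],[0.1,0.1,-1.9,0,0,0,0.2],[0.1,0.1,-2.05,0,0,0,0.2],[0.1,0.1,-2.14,0,0,0,0.2],[0.1,0.1,-2.17,0,0,0,0.2],[0.1,0.1,-2.17,0,0,0,0.2]]]'

```text
clock: 5.1
ee_pos: [0.5087, 0.2456, 0.0148]
tool_rot: [0.226, 0.974, 0.0, 0.0]
force: [-0.3, 0.4, -0.3]
finger_gap: 0.0259
finger_force: 59.1
```

No contact yet, so I'll lower it a little more and then open partway.

Emit:
move_arm --increments '[[[0,0,-0.03,0,0,0,0.2],[0,0,-0.03,0,0,0,0.2]]]'

```text
clock: 5.3
ee_pos: [0.5087, 0.2457, 0.0141]
tool_rot: [0.226, 0.974, 0.0, 0.0]
force: [-1.6, -0.5, 4.7]
finger_gap: 0.0262
finger_force: 59.7
```

Emit:
move_arm --increments '[[[0,0,0,0,0,0,0.4],[0,0,0,0,0,0,0.5],[0,0,0,0,0,0,0.5],[0,0,0,0,0,0,0.5],[0,0,0.5,0,0,0,0.5],[0,0,1.5,0,0,0,0.5],[0,0,3,0,0,0,0.6],[0,0,4,0,0,0,0.6]]]'

```text
clock: 6.1
ee_pos: [0.5088, 0.2458, 0.1169]
tool_rot: [0.226, 0.974, 0.001, 0.001]
force: [0.7, -0.0, -0.6]
finger_gap: 0.0513
finger_force: 0.0
```

```bash
python3 - <<'E'
from h import *
snap('wrist','w3'); s=status.observe();print(s['ee_pos'],s['finger_gap'],s['finger_force'])
E
```

```text
[0.51008393 0.2463421  0.12080801] 0.05163793884531685 0.0
```

View pics/w3.png

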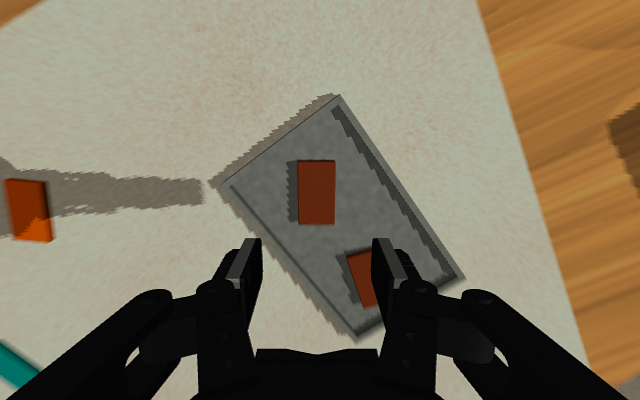

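The slab lies flat in the left tray at (316,192), clear of the sorted one at (362,278). The disc is next.

Emit:
move_arm --increments '[[[0.5,-1.8,0,0,0,0,0.65],[1.1,-3.6,0,0,0,0,0.65],[1.6,-5.4,0,0,0,0,0.65],[2.0,-6.7,0,0,0,0,0.65],[2.12,-7.1,0,0,0,0,0.65],[2.12,-7.1,0,0,0,0,0.65]]]'

```text
clock: 6.75
ee_pos: [0.5617, 0.067, 0.114]
tool_rot: [0.227, 0.974, 0.0, 0.0]
force: [0.7, 0.3, -0.2]
finger_gap: 0.0553
finger_force: 0.0
```

```bash
python3 - <<'E'
from h import *
p,d=snap('wrist','w4'); s=status.observe();print(s['ee_pos'],s['finger_gap'])
f=cv2.GaussianBlur(p,(3,3),0).astype(int)
m=((f[...,0]>1.8*f[...,1])&(f[...,1]<2*f[...,2]+8)&(f[...,0]>40)).astype(np.uint8)
n,l,st,ce=cv2.connectedComponentsWithStats(m)
for i in range(1,n):
  if st[i,4]>300: print(st[i],ce[i],w('w4',*ce[i],.008).round(4))
E
```

```text
[0.56145307 0.06810141 0.11383883] 0.055425157141011976
[ 504    0   49   48 2005] [527.21645885  23.280798  ] [0.5176 0.2454 0.008 ]
[ 552   81   46   79 2749] [574.81156784 119.81411422] [0.5942 0.2588 0.008 ]
```

View pics/w4.png

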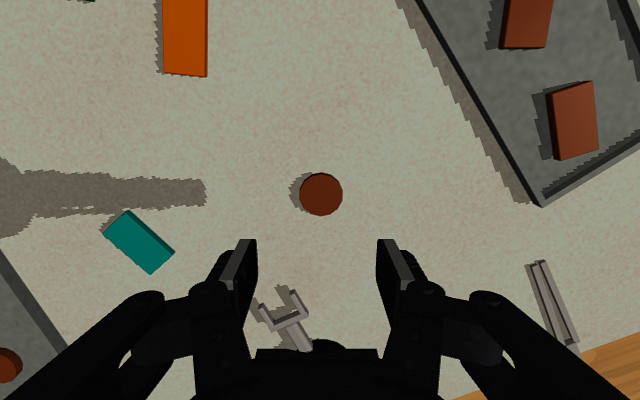

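The disc is at (321,194) with a clear approach. The gauge jaw tips are at (262,313) and (282,290).

```bash
python3 - <<'E'
from h import *
for q in [(321,193),(300,193),(343,193)]: print(w('w4',*q,.008).round(4))
for q in [(262,315),(282,290)]: print('jaw',w('w4',*q,.008).round(4))
print(status.observe()['ee_pos'])
E
```

```text
[0.5632 0.071  0.008 ]
[0.5561 0.0565 0.008 ]
[0.5707 0.0861 0.008 ]
jaw [ 0.6399 -0.0229  0.008 ]
jaw [0.6256 0.0042 0.008 ]
[0.56145307 0.06810141 0.11383883]
```

Emit:
move_arm --increments '[[[0.07,0.1,-1.8,0,0,0,0.65],[0.07,0.1,-3,0,0,0,0.65],[0.07,0.1,-3.8,0,0,0,0.65],[0.07,0.1,-4.1,0,0,0,0.6],[0.07,0.1,-4.18,0,0,0,0.55],[0.07,0.1,-4.18,0,0,0,0.3],[0.07,0.1,-4.18,0,0,0,0.3],[0.07,0.1,-4.18,0,0,0,0.3],[0.07,0.1,-4.18,0,0,0,0.3],[0.07,0.1,-4.18,0,0,0,0.3]]]'

```text
clock: 7.8
ee_pos: [0.5639, 0.0709, 0.0104]
tool_rot: [0.226, 0.974, 0.001, 0.001]
force: [-1.1, 3.4, 7.3]
finger_gap: 0.0305
finger_force: 60.0
```

Emit:
move_arm --increments '[[[0,0,0.2,0,0,0,0.3],[0,0,0.4,0,0,0,0.3],[0,0,0.5,0,0,0,0.3],[0,0,0.5,0,0,0,0.3]]]'

```text
clock: 8.2
ee_pos: [0.5635, 0.0706, 0.0221]
tool_rot: [0.226, 0.974, 0.0, 0.0]
force: [-0.6, -0.4, 0.5]
finger_gap: 0.0301
finger_force: 59.3
```

```bash
python3 - <<'E'
from h import *
p,d=snap('wrist','w5'); s=status.observe();print(s['ee_pos'],s['finger_gap'],s['finger_force'],s['force'])
cv2.imwrite('pics/c5.png',cv2.convertScaleAbs(cv2.resize(p[180:380,220:420,::-1],None,fx=2.5,fy=2.5),alpha=1.6))
E
```

```text
[0.563278   0.07059439 0.02169361] 0.029888467133813146 59.30784523487091 [-0.59705683 -0.78428249 -0.84647991]
```

View pics/c5.png

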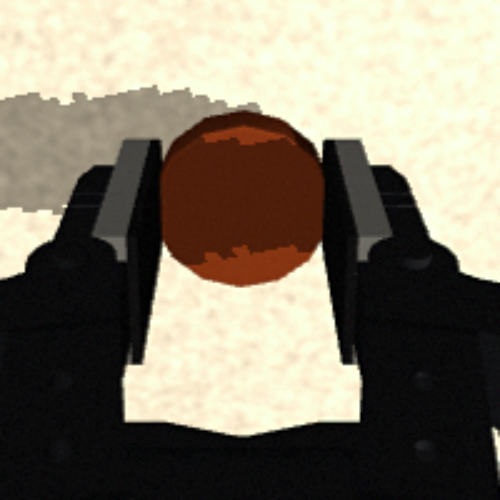

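The disc sits centred and level between the pads at crop (243,200). Next is the right tray.

Emit:
move_arm --increments '[[[0,0,0.8,0,0,0,0.3],[0,0,1.75,0,0,0,0.3],[-0.2,-1,1.75,0,0,0,0.3],[-0.5,-2.5,1.75,0,0,0,0.3],[-0.8,-4.2,1.75,0,0,0,0.3],[-1.1,-6,1.75,0,0,0,0.3],[-1.4,-7.8,1.75,0,0,0,0.3],[-1.8,-9.6,1.75,0,0,0,0.3],[-2.1,-11.3,1.75,0,0,0,0.3],[-2.3,-12.4,1.75,0,0,0,0.3],[-2.37,-12.86,1.75,0,0,0,0.3],[-2.37,-12.86,1.75,0,0,0,0.3]]]'

```text
clock: 9.45
ee_pos: [0.5036, -0.2518, 0.065]
tool_rot: [0.227, 0.974, 0.0, -0.0]
force: [0.8, 0.3, -0.3]
finger_gap: 0.0304
finger_force: 59.4
```

```bash
python3 - <<'E'
from h import *
p,d=snap('wrist','w6'); s=status.observe();print(s['ee_pos'],s['finger_gap'],s['finger_force'],s['force'])
E
```

```text
[ 0.50388492 -0.25072083  0.06492794] 0.029895896077786963 59.422046542167664 [ 0.06083631 -0.44210127 -0.12496186]
```

View pics/w6.png

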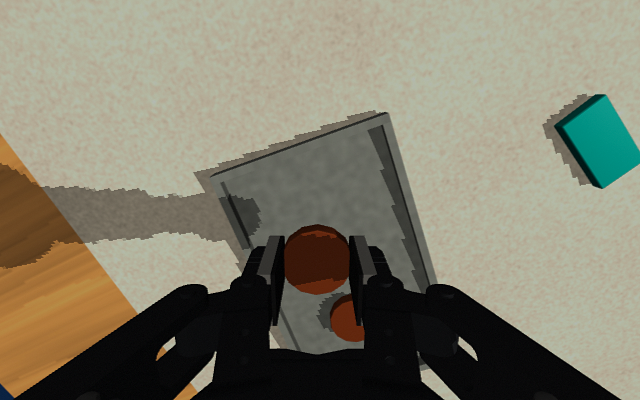

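The disc is held level at (317,258). The tray's near wall runs from (388,113) to (210,176), and the sorted disc at (350,318) is well ahead, so I'll lower here.

Emit:
move_arm --increments '[[[0,0,-0.8,0,0,0,0.3],[0,0,-1.4,0,0,0,0.3],[0,0,-1.75,0,0,0,0.3],[0,0,-1.88,0,0,0,0.3],[0,0,-1.94,0,0,0,0.3],[0,0,-1.96,0,0,0,0.3],[0,0,-1.96,0,0,0,0.3]]]'

```text
clock: 10.2
ee_pos: [0.5042, -0.251, 0.0167]
tool_rot: [0.226, 0.974, -0.0, 0.0]
force: [0.4, -0.6, 0.5]
finger_gap: 0.0303
finger_force: 59.4
```

Emit:
move_arm --increments '[[[0,0,-0.03,0,0,0,0.3],[0,0,-0.06,0,0,0,0.3],[0,0,-0.06,0,0,0,0.3]]]'

```text
clock: 10.5
ee_pos: [0.5041, -0.251, 0.0154]
tool_rot: [0.226, 0.974, -0.0, 0.0]
force: [-2.7, 1.5, 6.3]
finger_gap: 0.0306
finger_force: 60.1
```

Contact with the floor. I'll open partway and lift.

Emit:
move_arm --increments '[[[0,0,0,0,0,0,0.45],[0,0,0,0,0,0,0.54],[0,0,0,0,0,0,0.54],[0,0,0,0,0,0,0.54],[0,0,0.5,0,0,0,0.54],[0,0,1.5,0,0,0,0.54],[0,0,3,0,0,0,0.6],[0,0,5,0,0,0,0.6],[0,3,5,0,0,0,0.6],[0,4,5,0,0,0,0.6],[0,4,5,0,0,0,0.6]]]'

```text
clock: 11.6
ee_pos: [0.504, -0.1469, 0.1412]
tool_rot: [0.224, 0.975, 0.0, 0.001]
force: [-0.4, -1.5, -0.5]
finger_gap: 0.0513
finger_force: 0.0
```

```bash
python3 - <<'E'
from h import *
p,d=snap('top','top2'); s=status.observe();print(s['ee_pos'],s['finger_gap'],s['clock'])
cv2.imwrite('pics/c7.png',cv2.convertScaleAbs(cv2.resize(p[70:330,140:500,::-1],None,fx=2.2,fy=2.2),alpha=1.5))
E
```

```text
[ 0.50410357 -0.14881065  0.14102954] 0.05121689340802254 11.65
```

View pics/c7.png

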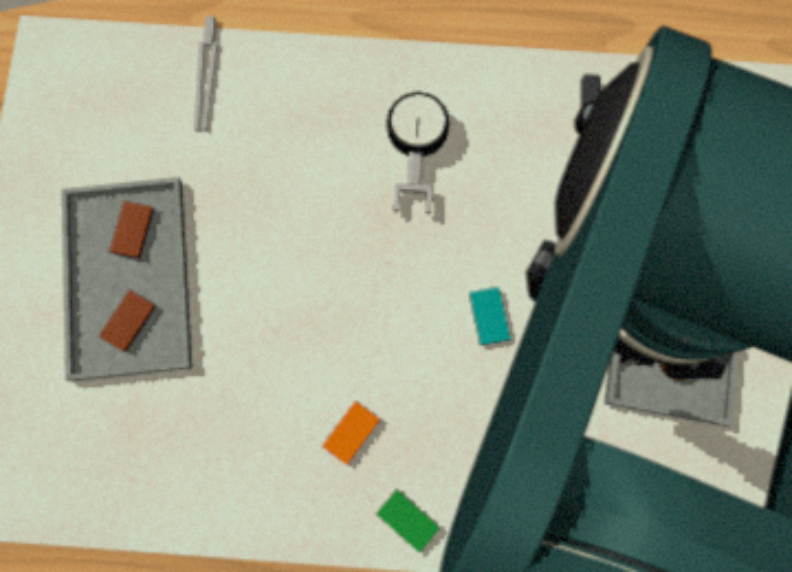

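The slabs lie side by side in the left tray, at crop (131,229) and (127,320). The arm hides the right tray, so I'll back off for one last look.

Emit:
move_arm --increments '[[[0,2,1,0,0,0,0.6],[0,4,1,0,0,0,0.6],[0,6,1,0,0,0,0.6],[0,8,1,0,0,0,0.6],[0,8,1,0,0,0,0.6],[0,8,1,0,0,0,0.6]]]'

```text
clock: 12.25
ee_pos: [0.5041, 0.0496, 0.1652]
tool_rot: [0.225, 0.974, -0.0, 0.0]
force: [-0.5, 0.3, 0.5]
finger_gap: 0.0511
finger_force: 0.0
```

```bash
python3 - <<'E'
from h import *
p,d=snap('top','top3'); s=status.observe();print(s['ee_pos'],abs(s['joint_velocities']).max())
cv2.imwrite('pics/c8.png',cv2.convertScaleAbs(cv2.resize(p[70:330,300:500,::-1],None,fx=2.3,fy=2.3),alpha=1.5))
E
```

```text
[0.50416999 0.04854349 0.16506363] 0.030579218769021595
```

View pics/c8.png

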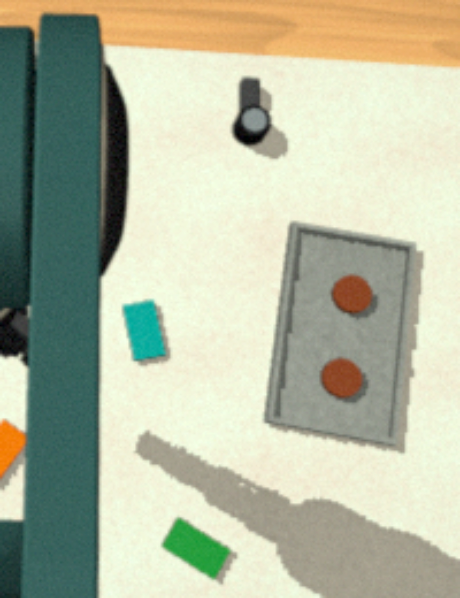

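Both discs lie flat in the right tray, at crop (352,294) and (342,378), and the loupe hasn't moved. I'm handing in.

```bash
python3 -c "
from plant import robot
print(robot.close_job())"
```

```text
the job is handed in; nothing more can be done
None
```

The job is handed in: the slab lies flat beside its match in the left tray and the disc beside its match in the right tray; both were set down gently, and the pictures show no sorted stone or instrument moved.

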